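# Lock the bayonet cap of a filter housing

## Robot

A 7-joint arm with a two-finger parallel gripper is mounted at the origin on a cart in front of the work surface, level with it; the furniture and walls round the work are solid. World frame = base frame: x ahead of the robot, y to its left, z up, the work surface at z = 0. Lengths are in m, angles in rad, forces in N, time in s.
With the tool pointing down it reaches from about 0.425 to 0.825 m from the base axis. Payload 3.6 kg.
Tool frame: the origin (TCP) lies at the very end of the fingers, on their centre line; the grasp point (between the pads) lies 19 mm behind it; z points along the fingers, y is the line along which they close (so a half turn about z gives the same grasp; the last joint's range is limited). The gripper opens to 85 mm and grips with 20 to 120 N. Pads are 22 mm wide; open, the fingers measure 114 mm over their backs; the gripper's body (76 mm by 85 mm) begins 54 mm behind the grasp point. The pads swing forward as they close: fully open they stand 13 mm farther back than shut.
Start: joints at [1.135, 0.615, -0.013, 1.423, 0.008, 1.103, -0.04], TCP at [0.259, -0.596, 0.231] pointing down, gripper open.
Joint ranges: [-3.12, 3.12], [-0.3, 2.06], [-1.34, 1.32], [0.26, 2.42], [-1.36, 4.5], [0.01, 1.98], [-2.84, 2.84]. Speed limits (rad/s): [2.79, 2.79, 3.14, 3.14, 3.14, 3.14, 3.14].

## Interface

Orientations are given as a unit quaternion [x, y, z, w].
In Python, from bench import ctrl gives the robot as it stands.
- The arm moves only by the shell command python3 -m crank 'ROWS' [OPENING] [FORCE]. ROWS is JSON, a list of rows, each a list of 6 numbers: the shift along the tool's x, y, z in cm, then the turn, a rotation vector about the tool's x, y, z in rad. In form: [[dx, dy, dz, rx, ry, rz], ...]. A call has 1 to 20 rows; each row shifts and turns the commanded pose from where the row before left it, along the tool's axes as they then stand; what a row does not reach is not made up. A row lasts 1/12 s, in which the tool goes at most 41.7 mm and 7.16 degrees, less where a joint would pass 70% of its speed; a pose out of reach is approached as far as the arm can. A call with a gripper value outside its range is refused whole. OPENING is the opening, from -1 (shut) to 1 (fully open), set as the call begins (- or left out, the last holds). The fingers move at their own pace and stop on an object; FORCE is the grip in N (left out, the last holds). Time passes only in rows, so rows that do not move let the fingers close. It gives the time, the measured TCP pose, the force, the opening and the grip force at its end, in the units of the state.
- ctrl.state(): the state, without advancing time (a new reading comes with each control period).
- ctrl.get_image(name): name is "scene" or "top" or "wrist"; returns (picture, depth): 420x560x3 uint8, red, green, blue; 420x560 float32, m along the optical axis (not along the pixel's ray), 0 where there is no reading.
- ctrl.get_calibration(name): a dict with "fx", "fy", "cx", "cy" (pixels), "extrinsics" (4x4, takes a point from camera to world coordinates). Camera axes: x right, y down, z forward; pixel columns grow to the right and rows downward; lengths in m; the calibration is good to about 2 mm. A picture is of the moment at which its call begins: read the wrist's pose just before it. get_calibration takes no time and is no camera call; for the wrist camera it gives the pose at the moment of the call.
- ctrl.hand_in(): hands the job in; it is judged then, once.
The state is a dict: "time": time; "q": joint angles; "qd": joint speeds; "tau": joint torques, N m; "tcp_pos": TCP position; "tcp_rot": TCP orientation; "force": force on the tool from outside, world axes, zero at the start; "ft_torque": the same for the moment, N m; "width": finger opening in m; "grasp_force": force on a finger pad.
Only numpy, scipy, OpenCV 4.12 (cv2) and the standard library are available. Lean on these libraries where they do the work, as an engineer would, in place of code of your own. Each camera call takes 0.05 s, during which the arm holds its last target. There are 200 camera calls.

## Task

Two filter housings stand on the bench. One has its cap merely set in, standing high and still unlocked: press that cap well down against its spring, turn it a quarter turn clockwise (seen from above) without forcing it, and let it go, so that it springs up into its seat and stays locked. Leave the other cap, which is already locked, as it is.

Things in the scene. Friction and masses are not known exactly. Their poses are not given: they have to be found in the camera images.
- filter_cap: Unlocked cap, to lock: loose white plug 44 mm wide, 30 high; on top a grip bar 44 long (cap x), 14 thick (y), 30 high. Steel lugs at its foot in line with the bar. 0.15 kg. Origin: centre of underside, z up. Starts in the entry slots of filter_housing, bar along housing x within 6 deg, origin 55 mm above bench, bar top at 115. Locked: bar along housing y, origin at 50 mm.
- filter_housing: Housing of the unlocked cap: upright grey cylinder 80 mm wide, rim at 66 mm, fixed on a 110x110x8 mm light metal foot plate. Origin: centre of the plate's underside, on the bench; z up, x front to back: hose nozzle at the front (-x), raised ribs at +y and -y where the locked bar points, entry slots in the rim at +x and -x. Yaw within 25 deg of straight.
- filter_housing_spring (a joint): Sprung disc under the unlocked cap: metres pressed down. 0 at start, 0.005 when locked, bottoms at 0.018. 4 N at first, 10 N at 0.013. The cap turns only while pressed over 0.010 (0.013 is good), clockwise only, to a stop some 12 deg past the quarter turn. Let go within 10 deg of the quarter turn, it is lifted into its seat and can no longer turn.
- other_cap: Cap of the other housing, leave alone: the same kind of cap and housing, already locked: bar along its housing's y, origin (centre of underside) 50 mm above the bench, 5 mm lower than the unlocked one, bar top at 110 mm, no lugs to be seen in its slots. It stands 0.16 m or more to the left or right of the unlocked one.
Not all that is in view belongs to the job. What is shaped like the filter_housing but yellow is not meant.

How it is judged:
By the outcome, as a careful person would: the job done as asked, in the order asked, and still so for the second after the job is handed in, with the robot touching nothing.
It also fails if it takes over 30 s, if anything falls off the work surface, if the arm or the gripper's body presses on something with over 40 N, if the wrist force passes 120 N, or if a joint passes its speed limit or range.

## Working session

There is one attempt and no reset: what is moved stays moved. The work goes in short steps, Python scripts to look and compute and a shell command to move; the robot and the scene stay as the last step left them, time stands still between calls to the robot, and variables do not carry over. Pictures are saved under pics/ and viewed, at most 10 in all, crops included, and the job is handed in when it is done.

```bash
mkdir -p pics; ls; python3 - <<'E'
from bench import ctrl
import cv2,numpy as np
s=ctrl.state();print(s)
for n in("top","scene"):
    im,d=ctrl.get_image(n);c=ctrl.get_calibration(n)
    np.savez(f"{n}0.npz",im=im,d=d,**{k:np.array(v) for k,v in c.items()})
    cv2.imwrite(f"pics/{n}0.png",im[:,:,::-1]);print(n,c)
E
```

```text
pics
{'time': 0.0, 'q': array([ 1.1345262 ,  0.61593905, -0.01260415,  1.42493408,  0.00812739,
        1.10342124, -0.04040683]), 'qd': array([ 0.00125083, -0.00162231, -0.00047123, -0.0016352 , -0.00052812,
       -0.00053478, -0.00133136]), 'tau': array([ 3.98229622e-04, -4.69216275e+01,  2.59363661e-01, -1.71034276e+01,
        9.87975887e-03,  9.65457119e-03, -2.34853630e-07]), 'tcp_pos': array([ 0.25863998, -0.59546794,  0.23011369]), 'tcp_rot': array([ 9.79077173e-01,  2.03484968e-01, -3.04631352e-04, -1.29003302e-03]), 'force': array([ 0.50751075,  0.53490838, -0.24127534]), 'ft_torque': array([-0.01386739, -0.02513434, -0.00234483]), 'grasp_force': 0.0, 'width': 0.08506233654557226}
top {'fx': 513.7574214459079, 'fy': 513.7574214459079, 'cx': 283.29366795823233, 'cy': 208.95555614247917, 'extrinsics': array([[ 0.012375  , -0.98708197,  0.15973739,  0.32071301],
       [-0.99971017, -0.01551264, -0.01841041,  0.07676871],
       [ 0.02065053, -0.15946327, -0.98698785,  0.94097235],
       [ 0.        ,  0.        ,  0.        ,  1.        ]])}
scene {'fx': 446.78525787807723, 'fy': 446.78525787807723, 'cx': 276.9294136266745, 'cy': 207.17668116810427, 'extrinsics': array([[ 0.82158693, -0.33829243,  0.45886071,  0.063308  ],
       [-0.56970862, -0.4580406 ,  0.68237152, -0.55504497],
       [-0.02066428, -0.82204443, -0.56904828,  0.5769859 ],
       [ 0.        ,  0.        ,  0.        ,  1.        ]])}
```

View pics/top0.png

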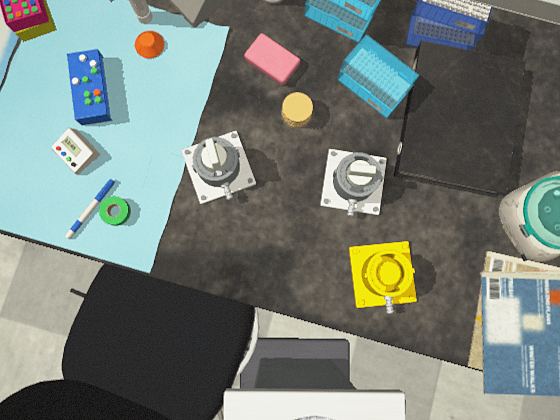

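View pics/scene0.png

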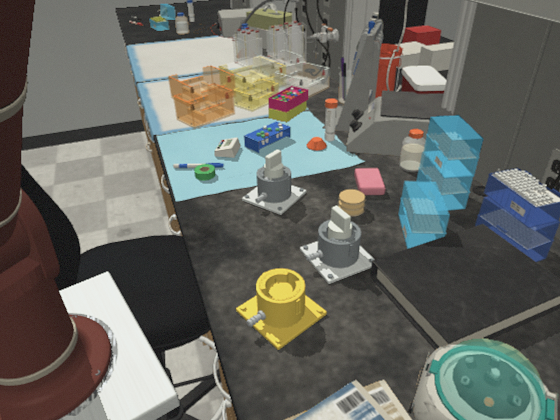

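The top view shows three candidates. The left housing (216,160) has its bar in line with its nozzle (228,190), so it looks unlocked. The right housing (360,175) has its bar across the nozzle line, so it is locked. The yellow one (388,273) is a decoy. In the scene view these are at (273,175), (340,235) and (282,295). I choose the left one and will check it by height and a close crop.

```bash
cat > h.py <<'E'
import numpy as np,cv2
def load(f):
    z=np.load(f);return {k:z[k] for k in z.files}
def pts(c):
    v,u=np.mgrid[:420,:560];d=c['d']
    P=np.stack([(u-c['cx'])/c['fx']*d,(v-c['cy'])/c['fy']*d,d],-1)
    E=c['extrinsics'];return P@E[:3,:3].T+E[:3,3]
def ray(c,u,v,z):
    E=c['extrinsics'];r=E[:3,:3]@np.array([(u-c['cx'])/c['fx'],(v-c['cy'])/c['fy'],1.]);o=E[:3,3]
    return o+r*(z-o[2])/r[2]
def rect(c,mask,z):
    "largest blob -> world rectangle on plane z"
    cs,_=cv2.findContours(mask.astype(np.uint8),cv2.RETR_EXTERNAL,cv2.CHAIN_APPROX_NONE)
    k=max(cs,key=cv2.contourArea)[:,0]
    W=np.array([ray(c,u,v,z)[:2] for u,v in k])
    (cx,cy),(w,h),a=cv2.minAreaRect((W*1000).astype(np.float32))
    if w<h:a+=90
    return k.mean(0).round(1),(round(cx,1),round(cy,1)),sorted((round(w,1),round(h,1))),round((a+90)%180-90,1)
E
python3 - <<'E'
from h import *
c=load('top0.npz');P=pts(c);im=c['im'].astype(int);sat=im.max(-1)-im.min(-1)
v,u=np.mgrid[:420,:560]
for n,(x0,x1,y0,y1),zt in(('L',(175,265,125,210),.115),('R',(310,395,140,220),.110)):
    box=(u>x0)&(u<x1)&(v>y0)&(v<y1)
    m=box&(P[...,2]>.1)&(P[...,2]<.13)
    print(n,'barz',np.median(P[m],0),m.sum(),np.percentile(P[m][:,2],[10,50,90]))
    print('bar',rect(c,m,zt))
    print('plate',rect(c,box&(im.min(-1)>110)&(P[...,2]<.03),.008))
    print('rim',rect(c,box&(P[...,2]>.05)&(P[...,2]<.075),.066))
cr=c['im'][120:220,170:400];cv2.imwrite('pics/crop.png',cv2.resize(cr[:,:,::-1],None,fx=3.4,fy=3.4,interpolation=cv2.INTER_CUBIC))
E
```

```text
L barz [0.54965116 0.18020375 0.11432292] 235 [0.11118724 0.11432292 0.1164399 ]
bar (array([212.1, 151.2]), (549.0, 180.2), [14.3, 47.2], 16.7)
plate (array([194.2, 168.6]), (548.1, 232.3), [83.4, 168.2], 25.4)
rim (array([215.6, 158.9]), (549.4, 180.6), [79.4, 80.8], 47.7)
R barz [ 0.52638755 -0.07046019  0.10942888] 236 [0.10619921 0.10942888 0.1116635 ]
bar (array([362.4, 168.1]), (525.9, -70.5), [16.2, 43.7], 85.4)
plate (array([353.3, 185. ]), (521.8, -69.3), [110.9, 120.5], -8.5)
rim (array([358. , 174.3]), (526.2, -70.0), [78.0, 81.6], -44.6)
```

View pics/crop.png

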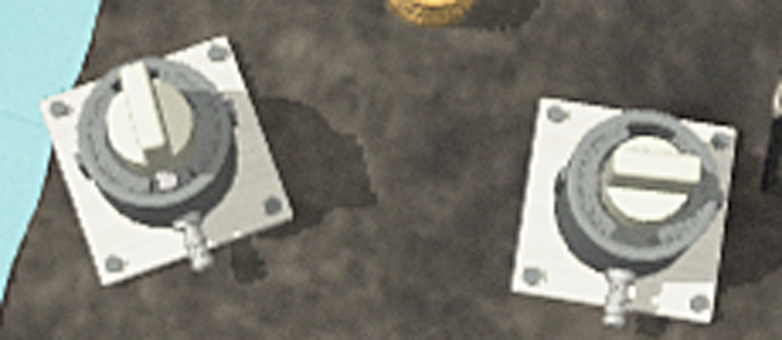

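The crop confirms the choice. The left cap's bar runs along its nozzle line with a lug visible in the slot at about (165,180), and its bar top is at 0.114. The right bar is across, with its top at 0.109. Next I get the housing yaw from the plate corners and move above the left cap.

```bash
python3 - <<'E'
from h import *
c=load('top0.npz')
K=[(40,103),(225,38),(292,213),(105,285)]
W=np.array([ray(c,170+(a+.5)/3.4-.5,120+(b+.5)/3.4-.5,.008)[:2] for a,b in K])*1000
print(W.round(1),W.mean(0))
for i,j in((2,1),(3,0),(1,0),(2,3)):
    d=W[j]-W[i];print(np.hypot(*d),np.degrees(np.arctan2(d[1],d[0])))
E
python3 -m crank '[[0,0,-1.2,0,0,0],[0,0,-1.2,0,0,0],[0,0,-1.2,0,0,0],[0,0,-1.2,0,0,0],[2.4,-2.48,0,0,0,0],[2.4,-2.48,0,0,0,0],[2.4,-2.48,0,0,0,0],[2.4,-2.48,0,0,0,0],[2.4,-2.48,0,0,0,0],[2.4,-2.48,0,0,0,0],[2.4,-2.48,0,0,0,0],[2.4,-2.48,0,0,0,0],[2.4,-2.48,0,0,0,0],[2.4,-2.48,0,0,0,0],[2.4,-2.48,0,0,0,0],[2.4,-2.48,0,0,0,0]]' 1 80
```

```text
[[580.3 251. ]
 [619.3 150.6]
 [520.9 111.4]
 [479.5 211.5]] [550.01709166 181.13173154]
105.83750605615592 21.701255041293443
108.22082819345998 21.36425168085547
107.67980747691672 111.22174424755559
108.32268295820919 112.4842549930387
time: 1.43
tcp_pos: [0.4045, -0.2067, 0.2791]
tcp_rot: [0.979, 0.203, -0.0, -0.0]
force: [1.1, 0.6, 0.0]
width: 0.0852
grasp_force: 0.0
```

```bash
python3 -m crank '[[2.4,-2.48,0,0,0,0],[2.4,-2.48,0,0,0,0],[2.4,-2.48,0,0,0,0],[2.4,-2.48,0,0,0,0],[2.4,-2.48,0,0,0,0],[2.4,-2.48,0,0,0,0],[2.4,-2.48,0,0,0,0],[2.4,-2.48,0,0,0,0],[2.4,-2.48,0,0,0,0],[2.4,-2.48,0,0,0,0],[2.4,-2.48,0,0,0,0],[2.4,-2.48,0,0,0,0]]'
python3 -m crank '[[0,0,0,0,0,-0.12],[0,0,0,0,0,-0.12],[0,0,0,0,0,-0.12],[0,0,0,0,0,-0.12],[0,0,0,0,0,-0.12],[0,0,0,0,0,-0.12],[0,0,0,0,0,-0.12],[0,0,0,0,0,-0.12],[0,0,0,0,0,-0.12],[0,0,0,0,0,-0.12],[0,0,0,0,0,-0.12],[0,0,0,0,0,-0.12],[0,0,0,0,0,-0.12],[0,0,0,0,0,-0.12],[0,0,0,0,0,-0.12],[0,0,0,0,0,-0.12],[0,0,0,0,0,-0.12],[0,0,0,0,0,-0.12],[0,0,0,0,0,-0.12],[0,0,0,0,0,-0.12]]'
python3 -m crank '[[0,0,0,0,0,-0.12],[0,0,0,0,0,-0.12],[0,0,0,0,0,-0.12],[0,0,0,0,0,-0.12],[0,0,0,0,0,-0.12],[0,0,0,0,0,0],[0,0,0,0,0,0]]'
python3 - <<'E'
from bench import ctrl
import numpy as np
from scipy.spatial.transform import Rotation as R
s=ctrl.state();M=R.from_quat(s['tcp_rot']).as_matrix();print(M.round(3),s['q'].round(2),s['tcp_pos'])
print('x heading',np.degrees(np.arctan2(M[1,0],M[0,0])))
print('shift cm',M.T@(np.array([.5493,.1804,s['tcp_pos'][2]])-s['tcp_pos'])*100)
import cv2
c=ctrl.get_calibration("wrist");im,d=ctrl.get_image("wrist")
np.savez("w1.npz",im=im,d=d,**{k:np.array(v) for k,v in c.items()});cv2.imwrite("pics/w1.png",im[:,:,::-1])
E
```

```text
time: 2.43
tcp_pos: [0.5502, 0.1806, 0.2788]
tcp_rot: [0.979, 0.203, -0.001, 0.0]
force: [0.5, -0.6, -0.6]
width: 0.0853
grasp_force: 0.0
time: 4.1
tcp_pos: [0.5499, 0.1788, 0.2788]
tcp_rot: [0.162, 0.987, -0.0, -0.0]
force: [0.1, -0.1, 0.8]
width: 0.0857
grasp_force: 0.0
time: 4.68
tcp_pos: [0.55, 0.1789, 0.2787]
tcp_rot: [-0.132, 0.991, 0.0, -0.001]
force: [-0.2, 0.5, 0.6]
width: 0.0854
grasp_force: 0.0
[[-0.965 -0.262 -0.001]
 [-0.262  0.965 -0.   ]
 [ 0.001  0.    -1.   ]] [ 0.24  0.64 -1.04  1.55  0.57  1.28  0.96] [0.55003499 0.17887147 0.27871803]
x heading -164.8196679502507
shift cm [3.09087490e-02 1.66765915e-01 7.51110081e-05]
```

View pics/w1.png

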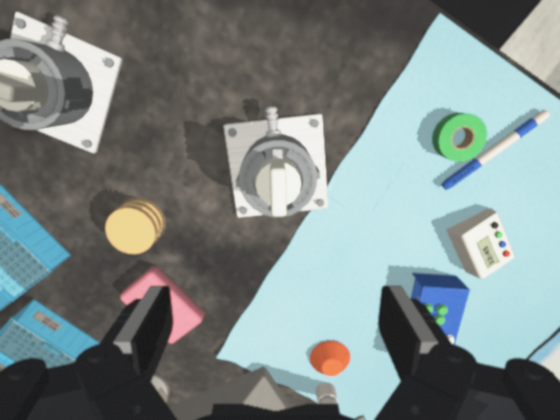

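The wrist view shows the target in the middle: bar at about (279,190), nozzle at (272,118). The bar is off the nozzle axis by a few degrees. I refine its pose from this view.

```bash
python3 - <<'E'
from h import *
c=load('w1.npz');P=pts(c);im=c['im'].astype(int)
v,u=np.mgrid[:420,:560];box=(u>215)&(u<335)&(v>105)&(v<225)
m=box&(P[...,2]>.1)&(P[...,2]<.13);print(m.sum(),np.median(P[m],0),rect(c,m,.115))
m2=box&(P[...,2]>.05)&(P[...,2]<.075);print('rim',np.median(P[m2],0),rect(c,m2,.066))
K=[(223,124),(323,114),(328,207),(237,218)]
m3=box&(im.min(-1)>140)&(P[...,2]<.02);print('plate',rect(c,m3,.008))
W=np.array([ray(c,a,b,.008)[:2] for a,b in K])*1000;print(W.mean(0))
for i,j in((0,3),(1,2),(0,1),(3,2)):
    d=W[j]-W[i];print(np.hypot(*d),np.degrees(np.arctan2(d[1],d[0])))
E
```

```text
794 [0.54852593 0.17977087 0.11411866] (array([278.1, 189.8]), (548.9, 179.8), [13.8, 45.1], 15.7)
rim [0.54137698 0.17587762 0.06521385] (array([277.8, 177.1]), (549.7, 180.1), [78.8, 79.0], -29.0)
plate (array([314.1, 168.5]), (545.7, 219.5), [50.8, 137.6], 29.1)
[550.56118339 180.59130233]
111.04878882182722 21.26094864983212
107.70844553559455 20.784971246257932
110.81799286590133 110.7261328534123
109.94266456812711 112.46470245408649
```

```bash
python3 -m crank '[[0.06,0.14,1.8,0,0,-0.01],[0,0,1.8,0,0,0],[0,0,1.8,0,0,0],[0,0,1.8,0,0,0],[0,0,1.8,0,0,0],[0,0,1.8,0,0,0],[0,0,1.8,0,0,0],[0,0,1.8,0,0,0],[0,0,1.8,0,0,0],[0,0,1.8,0,0,0],[0,0,0.7,0,0,0],[0,0,0,0,0,0],[0,0,0,0,0,0]]'
python3 - <<'E'
from bench import ctrl
import numpy as np
from scipy.spatial.transform import Rotation as R
s=ctrl.state();M=R.from_quat(s['tcp_rot']).as_matrix();print(s['q'].round(2),s['tcp_pos'],np.degrees(np.arctan2(M[1,0],M[0,0])))
E
```

```text
time: 5.82
tcp_pos: [0.5494, 0.1807, 0.0927]
tcp_rot: [-0.138, 0.99, 0.0, 0.0]
force: [-0.2, -0.0, 0.9]
width: 0.0849
grasp_force: 0.0
[ 0.16  0.84 -0.88  1.77  0.79  0.94  0.78] [0.54935975 0.18074848 0.0927176 ] -164.104593236662
```

Position is good. I close on the bar with a moderate grip.

```bash
python3 -m crank '[[0,0,0,0,0,0],[0,0,0,0,0,0],[0,0,0,0,0,0],[0,0,0,0,0,0],[0,0,0,0,0,0],[0,0,0,0,0,0],[0,0,0,0,0,0],[0,0,0,0,0,0],[0,0,0,0,0,0],[0,0,0,0,0,0]]' -1 60
```

```text
time: 6.65
tcp_pos: [0.5493, 0.1805, 0.0925]
tcp_rot: [-0.139, 0.99, 0.0, 0.0]
force: [-0.1, -0.7, 1.5]
width: 0.013
grasp_force: 60.9
```

Gripped, 13 mm opening. Now I press down 13 mm.

```bash
python3 -m crank '[[0,0,0.3,0,0,0],[0,0,0.3,0,0,0],[0,0,0.3,0,0,0],[0,0,0.2,0,0,0],[0,0,0.2,0,0,0],[0,0,0,0,0,0],[0,0,0,0,0,0],[0,0,0,0,0,0]]'
```

```text
time: 7.32
tcp_pos: [0.5493, 0.1806, 0.08]
tcp_rot: [-0.139, 0.99, -0.0, 0.0]
force: [-1.6, -0.9, 7.3]
width: 0.0129
grasp_force: 61.8
```

```bash
python3 -m crank '[[0,0,0.1,0,0,0],[0,0,0,0,0,0.05],[0,0,0,0,0,0.05],[0,0,0,0,0,0.05],[0,0,0,0,0,0.05],[0,0,0,0,0,0.05],[0,0,0,0,0,0.05],[0,0,0,0,0,0]]'
python3 - <<'E'
from bench import ctrl
import numpy as np
from scipy.spatial.transform import Rotation as R
s=ctrl.state();M=R.from_quat(s['tcp_rot']).as_matrix();print(s['q'].round(2),s['tcp_pos'],s['ft_torque'],s['force'],np.degrees(np.arctan2(M[1,0],M[0,0])))
E
```

```text
time: 7.98
tcp_pos: [0.5504, 0.1813, 0.0795]
tcp_rot: [0.012, 1.0, 0.001, 0.002]
force: [-0.7, -0.5, 8.0]
width: 0.0126
grasp_force: 61.8
[ 0.11  0.82 -0.8   1.78  0.76  0.87  0.51] [0.55035778 0.18131251 0.07952766] [-0.17072173  0.02142995 -0.07988978] [-0.68000011 -0.5036466   7.97292423] 178.67773670917072
```

```bash
python3 -m crank '[[0,0,0,0,0,0.07],[0,0,0,0,0,0.07],[0,0,0,0,0,0.07],[0,0,0,0,0,0.07],[0,0,0,0,0,0.07],[0,0,0,0,0,0.07],[0,0,0,0,0,0.07],[0,0,0,0,0,0.07],[0,0,0,0,0,0.07],[0,0,0,0,0,0.07],[0,0,0,0,0,0]]'
python3 - <<'E'
from bench import ctrl
import numpy as np
from scipy.spatial.transform import Rotation as R
s=ctrl.state();M=R.from_quat(s['tcp_rot']).as_matrix();print(s['q'].round(2),s['tcp_pos'],s['ft_torque'],s['force'],np.degrees(np.arctan2(M[1,0],M[0,0])))
E
```

```text
time: 8.9
tcp_pos: [0.5508, 0.1819, 0.0797]
tcp_rot: [0.354, 0.935, 0.002, 0.002]
force: [0.8, -0.6, 7.7]
width: 0.0126
grasp_force: 61.8
[ 0.02  0.77 -0.62  1.78  0.61  0.79 -0.06] [0.55076704 0.18192163 0.07972783] [ 0.03785718  0.02263367 -0.0469386 ] [ 0.81501262 -0.62196053  7.74334657] 138.5521597845778
```

```bash
python3 -m crank '[[0,0,0,0,0,0.06],[0,0,0,0,0,0.06],[0,0,0,0,0,0.06],[0,0,0,0,0,0.06],[0,0,0,0,0,0.06],[0,0,0,0,0,0.06],[0,0,0,0,0,0.06],[0,0,0,0,0,0.05],[0,0,0,0,0,0],[0,0,0,0,0,0]]'
python3 - <<'E'
from bench import ctrl
import numpy as np,cv2
from scipy.spatial.transform import Rotation as R
s=ctrl.state();M=R.from_quat(s['tcp_rot']).as_matrix();print(s['q'].round(2),s['tcp_pos'],s['ft_torque'],s['force'],np.degrees(np.arctan2(M[1,0],M[0,0])))
im,d=ctrl.get_image("scene");cv2.imwrite("pics/s2.png",cv2.resize(im[100:240,200:380,::-1],None,fx=4,fy=4))
E
```

```text
time: 9.73
tcp_pos: [0.5513, 0.1822, 0.0798]
tcp_rot: [0.561, 0.828, 0.003, 0.001]
force: [0.3, 0.9, 8.6]
width: 0.0129
grasp_force: 61.8
[-0.05  0.74 -0.49  1.78  0.49  0.74 -0.43] [0.55131788 0.18219558 0.07983133] [ 0.16398348 -0.1221393  -0.03411453] [0.30040531 0.93467109 8.57777434] 111.73901600102823
```

View pics/s2.png

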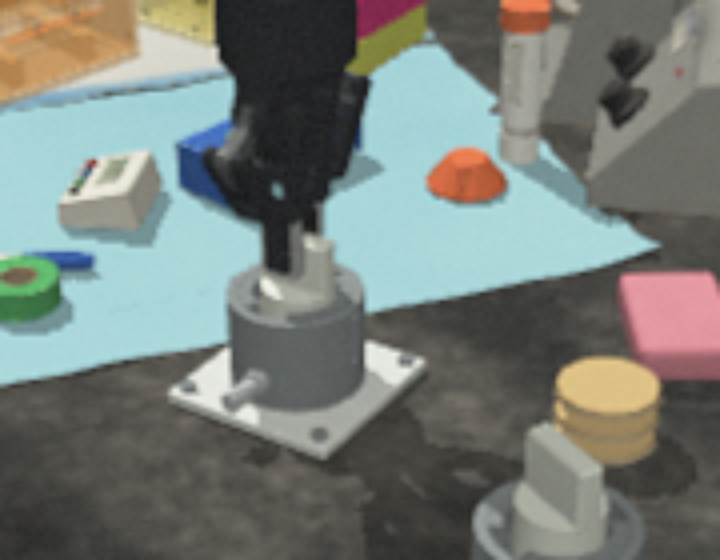

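The bar now points across the nozzle axis, held at (315,265) in the crop, and the heading is 111.7° against a target of 111.5°. I ease up 5 mm, open, then retreat.

```bash
python3 -m crank '[[0,0,-0.25,0,0,0],[0,0,-0.25,0,0,0],[0,0,0,0,0,0],[0,0,0,0,0,0]]'
python3 -m crank '[[0,0,0,0,0,0],[0,0,0,0,0,0],[0,0,0,0,0,0],[0,0,0,0,0,0],[0,0,0,0,0,0],[0,0,0,0,0,0],[0,0,0,0,0,0],[0,0,0,0,0,0]]' 1
python3 -m crank '[[0,0,-1,0,0,0],[0,0,-2,0,0,0],[0,0,-2,0,0,0],[0,0,-2,0,0,0],[0,0,-2,0,0,0],[0,0,-2,0,0,0],[0,0,-2,0,0,0],[0,0,-2,0,0,0],[0,0,0,0,0,0],[0,0,0,0,0,0]]'
python3 - <<'E'
from h import *
from bench import ctrl
v,u=np.mgrid[:420,:560]
for n in('top','wrist'):
    c=dict(ctrl.get_calibration(n));c['im'],c['d']=ctrl.get_image(n);P=pts(c)
    cv2.imwrite(f"pics/{n}3.png",c['im'][:,:,::-1])
    m=(P[...,2]>.09)&(P[...,2]<.13)&(np.hypot(P[...,0]-.55,P[...,1]-.18)<.045)&(c['d']>0)
    print(n,m.sum(),np.percentile(P[m][:,2],[10,50,90]),rect(c,m,.11))
E
```

```text
time: 10.12
tcp_pos: [0.5513, 0.1822, 0.0846]
tcp_rot: [0.561, 0.828, 0.003, 0.001]
force: [1.6, 0.9, 4.9]
width: 0.013
grasp_force: 61.5
time: 10.78
tcp_pos: [0.5491, 0.1804, 0.0833]
tcp_rot: [0.561, 0.828, -0.0, -0.0]
force: [-0.3, 0.2, 0.3]
width: 0.0853
grasp_force: 0.0
time: 11.62
tcp_pos: [0.5496, 0.1809, 0.235]
tcp_rot: [0.561, 0.828, 0.001, 0.001]
force: [0.4, -0.7, -0.6]
width: 0.0854
grasp_force: 0.0Traceback (most recent call last):
  File "<stdin>", line 8, in <module>
    return _quantile_unchecked(
        a, q, axis, out, overwrite_input, method, keepdims, weights)
    return _ureduce(a,
                    func=_quantile_ureduce_func,
    ...<5 lines>...
                    overwrite_input=overwrite_input,
                    method=method)
    r = func(a, **kwargs)
    result = _quantile(arr,
                       quantiles=q,
    ...<2 lines>...
                       out=out,
                       weights=wgt)
    slices_having_nans = np.isnan(arr[-1, ...])
                                  ~~~^^^^^^^^^
IndexError: index -1 is out of bounds for axis 0 with size 0
```

The top view is blocked by the arm, so I use the wrist camera.

```bash
python3 - <<'E'
from h import *
from bench import ctrl
c=dict(ctrl.get_calibration('wrist'));c['im'],c['d']=ctrl.get_image('wrist');P=pts(c)
cv2.imwrite("pics/wrist3.png",c['im'][:,:,::-1])
for h0 in(.09,):
    m=(P[...,2]>.095)&(P[...,2]<.13)&(np.hypot(P[...,0]-.55,P[...,1]-.18)<.045)&(c['d']>0)
    print(m.sum(),np.percentile(P[m][:,2],[10,50,90]) if m.any() else '',rect(c,m,.11) if m.any() else '')
E
```

```text
1008 [0.10703428 0.10922072 0.11023444] (array([279.6, 202.2]), (551.4, 181.5), [13.3, 44.8], -68.3)
```

View pics/wrist3.png

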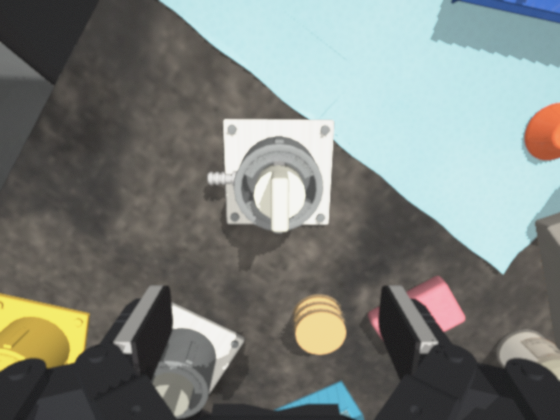

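The bar at (280,202) is now square to the nozzle at (218,178). Its top is at 0.109–0.110 and its heading is -68.3°, so the cap is seated and locked, and the gripper is clear.

```bash
python3 -c "
from bench import ctrl
print(ctrl.hand_in())"
```

```text
the job is handed in; nothing more can be done
None
```

The unlocked cap on the left housing is now pressed, turned a quarter turn clockwise and locked: its bar top is at about 110 mm, square to the nozzle. I left the other cap alone and handed the job in at about 12 s.

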